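Hold the hatch shutter key turned

TASK

Take the hatch key, the one with the big oblong head, out of the key rest and push it fully home in the key switch of the shutter control box; its pins are sticky, so do not force it: when it stalls, ease back and wiggle it past them. Then turn it a quarter turn clockwise to its stop and hold it there against the return spring: finish with the key still gripped, fully home and turned. Leave the other two keys in the rest and the roll tray and measuring tub where they are.

Things in the scene. Friction and masses are not known exactly. Their poses are not given: they have to be found in the camera images.
- key_head (a point): Centre of the hatch key's head: oblong black block 30 mm wide (along y), 34 mm tall (z), 9 mm thick (x); pinch it across the 9 mm. Its underside, 17 mm below this point, sits on the rest's top plate, the steel shank hanging through a 7 x 16 mm slot; draw it straight up 40 mm or more. The keys may hang in any order in the three slots. Key about 35 g.
- key_tip (a point): Tip of the hatch key's blade, on its centre line 52 mm below key_head; axes as at key_head. Under the head come a shoulder 14 mm wide (y), 5 mm thick (x), 6 mm tall, then a flat blade 29 mm long, 10 mm wide (y), 3 mm thick (x), with a rounded V tip. The key is reversible: it enters either way round.
- keyhole (a point): Centre of the keyway's mouth, on top of the 30 mm round key-switch bezel, 78 mm above the counter; z up. At rest the vertical keyway is 12 mm long along this point's x, 4 mm wide along y (blade clearance 2 mm and 1 mm in all, chamfered), so the key's flat faces look along its +y and -y. Fully home, the key's shoulder rests on the bezel: tip 29 mm below this point, key_head 23 mm above it.
- key_switch (a joint): Angle of the lock plug in rad: 0 at rest, grows as the key turns clockwise seen from above, hard stop at 1.571. A spring pulls it back (0.03 N m at rest, 0.07 at the stop). It turns freely only with the key within 2 mm of home, else it binds; a turned key cannot be drawn out. Key and plug have about 0.15 rad of play, so turn the key until it stops, some 0.15 rad past the quarter.
- pin0: Point on the keyway's axis at the height of the upper of two hidden sprung pins, 12 mm below the mouth; it reaches in from the keyhole's +x end almost to the axis. It sticks: a straight push stalls there and takes 10 to 30 N. When the push reaches some 8 N, ease the key back 2 mm, shift it 1 mm along the keyway, away from this pin, and press again: 6 N is enough. Over 25 N on a pin spoils it.
- pin1: The same for the lower, looser pin, 18 mm below the mouth, which reaches in from the keyhole's -x end: up to about 6 N to pass. Beyond both pins the blade slides on with up to 5 N until its shoulder meets the bezel.
- control_box: Shutter control box, fixed grey steel box; origin at the centre of its underside on the counter. 115 mm (x) by 180 mm (y) by 70 mm high. The key switch is at y = +38 mm; a stop mushroom, 40 mm across and 100 mm above the counter at its top, is at y = -45 mm; a low pilot lamp at x = 34, y = -5 mm.
- rest_top (a point): Centre of the top of the key rest, a fixed bridge of bent stainless strip: plate 34 mm (x) by 184 mm (y), 4 mm thick, its top 50 mm above the counter; slots at y = -60, 0 and +60 mm, a key in each. The heads' width lies along the plate's length.
- round_key_head (a point): Centre of the head of another key in the rest: smaller round disc head, 26 mm across, 29 mm tall over the plate. Leave it in its slot.
- tee_key_head (a point): Centre of the head of the third key in the rest: T-bar head 38 mm wide, 24 mm tall over the plate. Leave it in its slot.
- roll_tray_mid (a point): Middle of a white paper tray with a roll, about 120 x 140 x 44 mm, 20 mm above the counter. Leave it alone.
- measure_tub_mid (a point): Middle of a clear round measuring tub, 150 mm across and 150 mm tall, 75 mm above the counter. Leave it alone.

How it is judged:
On the way, in this order (a step that is already met when the one before it is completed fails the run):
1. the hatch key is lifted clear of the key rest (z of key_tip in the frame of rest_top above 0.005 m), for 0.1 s.
2. the key is fully home in the keyway with the switch still near rest (z of key_tip in the frame of keyhole below -0.0265 m and horizontal distance between key_tip and keyhole below 0.003 m and value of joint key_switch below 0.5 rad), for 0.05 s.
3. the switch is turned to its stop and held for a second (value of joint key_switch above 1.4 rad and contact force between the fingers and hatch_key above 1 N), for 1 s.
At the end, for the whole second after the job is handed in: The hatch key is fully home in the key switch (tip at least 26.5 mm below the mouth, within 3 mm of its axis, upright within 0.12 rad), the switch is held at more than 1.4 rad against its spring, and the fingers still grip the key (over 1 N) (all of step 3 and z of key_tip in the frame of keyhole below -0.0265 m and horizontal distance between key_tip and keyhole below 0.003 m and angle between key_tip's own z axis and vertical below 0.12 rad); the arm keeps its last pose, push and grip.
It fails at once if another key is shifted or drawn out of the rest (distance of any of round_key_head, tee_key_head from where it was at the start of the episode above 0.015 m).
It fails at once if the roll tray or the measuring tub is shifted (distance of any of roll_tray_mid, measure_tub_mid from where it was at the start of the episode above 0.03 m).
It fails at once if the key is forced against a sticky pin (over 25 N) (contact force between hatch_key and pin0 above 25 N or contact force between hatch_key and pin1 above 25 N).
It also fails if it takes over 58 s, if anything falls off the work surface, if the arm or the gripper's body presses on something with over 40 N, if the wrist force passes 120 N, or if a joint passes its speed limit or range.

ROBOT

A 6-joint arm with a two-finger parallel gripper is mounted at the origin on the work surface. World frame = base frame: x ahead of the robot, y to its left, z up, the work surface at z = 0. Lengths are in m, angles in rad, forces in N, time in s.
With the tool pointing down it reaches from about 0.35 to 0.775 m from the base axis. Payload 5.5 kg.
Tool frame: the origin (TCP) lies at the very end of the fingers, on their centre line; the grasp point (between the pads) lies 19 mm behind it (env.grasp_offset is the distance from the TCP to the grasp point, in m); z points along the fingers, x is the direction in which the jaws open and shut, and the axes are right-handed (so a half turn about z gives the same grasp; the last joint's range is limited). The gripper opens to 85 mm and grips with 20 to 120 N. Pads are 22 mm wide; open, the fingers measure 114 mm over their backs; the gripper's body (76 mm by 85 mm) begins 54 mm behind the grasp point. The pads swing forward as they close: fully open they stand 13 mm farther back than shut.
Start: joints at [-0.14, 0.313, 0.046, 1.304, 0, 1.431], TCP at [0.575, -0, 0.231] pointing down, gripper open.
Joint ranges: [-2.76, 2.76], [-0.86, 1.69], [-1.03, 1.26], [-2.2, 2.34], [-1.47, 1.5], [-3.14, 3.14]. Speed limits (rad/s): [2.57, 2.57, 3.14, 3.14, 3.14, 3.14].

INTERFACE

Orientations are given as a unit quaternion [w, x, y, z].
In Python, from workcell import status, viewer, env gives the robot as it stands.
- The arm moves only by the tool carry_out, never from a script. Its argument "plan" is a list of rows, each an object of numbers: "x", "y", "z": the shift along the tool's x, y, z in m; "ax", "ay", "az": the turn, a rotation vector about the tool's x, y, z in rad; "hand": the opening, from 0 (shut) to 1 (fully open). In form: [{"x": .., "y": .., "z": .., "ax": .., "ay": .., "az": .., "hand": ..}, ...]. A call has 1 to 12 rows; each row is the pose to reach, as a shift and turn from the pose measured when the call began, along the tool's axes at that moment; what a row does not reach only later rows make up. A row lasts 1/12 s, in which the tool goes at most 41.7 mm and 7.16 degrees, less where a joint would pass 70% of its speed; a pose out of reach is approached as far as the arm can. A call with a gripper value outside its range is refused whole. The fingers move at their own pace and stop on an object; "squeeze" is the grip in N (left out, the last holds). Time passes only in rows, so rows that repeat a pose let the fingers close. It gives the time, the measured TCP pose, the force and the opening at its end, in the units of the state.
- status.get_state(): the state, without advancing time (a new reading comes with each control period).
- viewer.read_camera(name): name is "scene" or "side" or "wrist"; returns the picture (400x640x3 uint8, red, green, blue); there is no depth.
- viewer.camera_model(name): a dict with "vfov" (degrees; the focal length in pixels is half the picture's height over the tangent of half this angle, whatever the lens; pixels are square), "cx", "cy" (the principal point, pixels), "k1" (the pictures are not rectified: a ray, as slopes to the right and down, at radius r is drawn at 1 + k1 r^2 times it, then the intrinsics apply), "T" (4x4, takes a point from camera to world coordinates). Camera axes: x right, y down, z forward; pixel columns grow to the right and rows downward; lengths in m; the calibration is good to about 2 mm. A picture is of the moment at which its call begins: read the wrist's pose just before it. camera_model takes no time and is no camera call; for the wrist camera it gives the pose at the moment of the call.
- env.hand_in(): hands the job in, once; it reports no verdict.
The state is a dict: "clock": time; "joint_pos": joint angles; "qvel": joint speeds; "tau": joint torques, N m; "tcp_pos": TCP position; "orientation": TCP orientation; "wrist_force": force on the tool from outside, world axes, zero at the start; "ft_torque": the same for the moment, N m; "finger_gap": finger opening in m.
Only numpy, scipy, OpenCV 4.12 (cv2) and the standard library are available. Lean on these libraries where they do the work, as an engineer would, in place of code of your own. Each camera call takes 0.05 s, during which the arm holds its last target.

## Working session

There is one attempt and no reset: what is moved stays moved. The work goes in short steps, Python scripts to look and compute and a tool call to move; the robot and the scene stay as the last step left them, time stands still between calls to the robot, and variables do not carry over. Pictures are saved under pics/ and viewed, and the job is handed in when it is done.

Besides the shell and the picture viewer there is one more tool, called after "Request:" as name([rows], argument=value, ...), one row to a line, values as JSON. carry_out: Moves the arm, as the interface text tells. Its arguments: {"type":"object","properties":{"plan":{"type":"array"},"squeeze":{"type":"number"}},"required":["plan"]}

```bash
mkdir -p pics; ls; cat > h.py <<'E'
import numpy as np,cv2
from workcell import status,viewer,env
def snap(n,f):
    m=viewer.camera_model(n); im=viewer.read_camera(n)
    cv2.imwrite('pics/'+f+'.png',im[:,:,::-1]); np.savez('pics/'+f+'.npz',im=im,**{k:np.array(v) for k,v in m.items()})
    return im,m
def load(f):
    d=np.load('pics/'+f+'.npz'); m={k:d[k] for k in d.files if k!='im'}; return d['im'],m
def K(m):
    f=200/np.tan(np.radians(float(m['vfov']))/2); return f
def ray(m,u,v):
    f=K(m); d=np.array([(u-m['cx'])/f,(v-m['cy'])/f]); p=d.copy()
    for _ in range(30): p=d/(1+m['k1']*(p@p))
    T=np.array(m['T']); r=T[:3,:3]@np.array([p[0],p[1],1]); return T[:3,3],r/np.linalg.norm(r)
def onz(m,u,v,z):
    o,r=ray(m,u,v); return o+r*(z-o[2])/r[2]
def proj(m,P):
    T=np.array(m['T']); c=T[:3,:3].T@(np.array(P)-T[:3,3]); s=c[:2]/c[2]; s=s*(1+m['k1']*(s@s)); f=K(m); return np.array([s[0]*f+m['cx'],s[1]*f+m['cy']])
def tri(*obs):
    A=np.zeros((3,3));b=np.zeros(3)
    for m,u,v in obs:
        o,r=ray(m,u,v); M=np.eye(3)-np.outer(r,r);A+=M;b+=M@o
    return np.linalg.solve(A,b)
E
python3 - <<'E'
from h import *
np.set_printoptions(precision=4,suppress=True)
for n in ['scene','side','wrist']:
    im,m=snap(n,n+'0'); print(n,m['vfov'],m['cx'],m['cy'],m['k1'],np.array(m['T']))
print(status.get_state())
E
```

```text
pics
scene 46.78391709960096 319.02460399558055 196.7105925448348 -0.04882844864410798 [[ 0.2186  0.6393 -0.7372  1.4194]
 [ 0.9758 -0.1505  0.1588 -0.0688]
 [-0.0094 -0.7541 -0.6567  0.7718]
 [ 0.      0.      0.      1.    ]]
side 57.78147722818944 318.0731829797594 201.3550862969238 -0.061275082323174294 [[-0.9739 -0.1728  0.147   0.5021]
 [-0.2268  0.7535 -0.6171  0.6598]
 [-0.0041 -0.6344 -0.773   0.7793]
 [ 0.      0.      0.      1.    ]]
wrist 65.5962579814609 319.7775260300652 198.24609155308946 0.006220515911967232 [[ 1.      0.0018 -0.0016  0.5756]
 [ 0.0012 -0.9444 -0.3289  0.0855]
 [-0.0021  0.3289 -0.9444  0.3735]
 [ 0.      0.      0.      1.    ]]
{'clock': 0.15, 'joint_pos': array([-0.1396,  0.3139,  0.0452,  1.3036,  0.    ,  1.4312]), 'qvel': array([ 0.0015, -0.0013,  0.0028, -0.    ,  0.0002, -0.    ]), 'tau': array([  0.0018, -48.1067,  29.8816,   0.0139,  -0.0001,  -0.0001]), 'tcp_pos': array([0.5746, 0.    , 0.2306]), 'orientation': array([-0.0001,  1.    , -0.    , -0.0007]), 'wrist_force': array([-0.4517, -0.1284, -0.8373]), 'ft_torque': array([-0.0497, -0.0173, -0.0079]), 'finger_gap': 0.08494339113116939}
```

View pics/scene0.png

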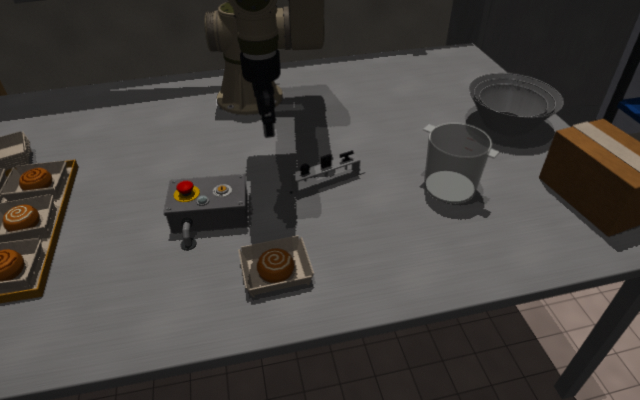

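View pics/side0.png

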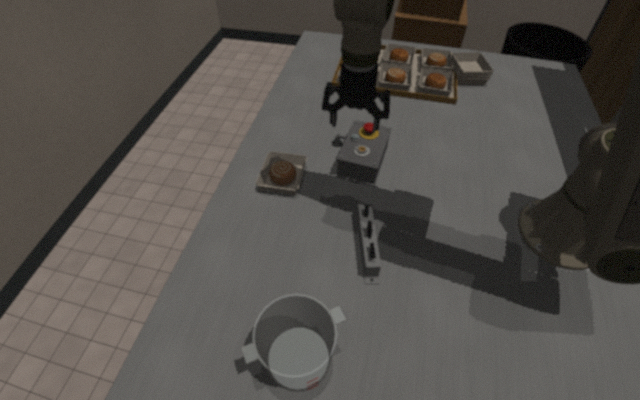

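View pics/wrist0.png

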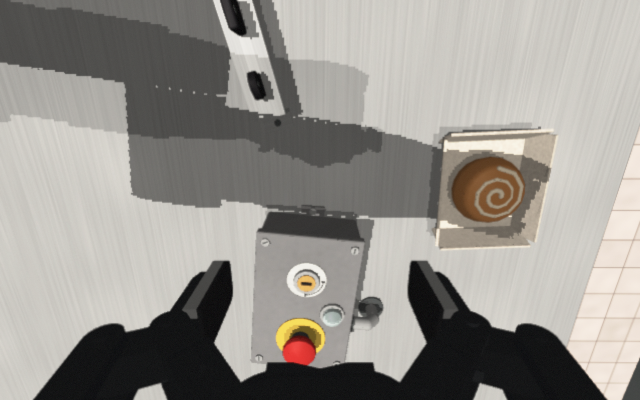

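```bash
python3 - <<'E'
from h import *
a=load('scene0')[0][130:210,270:390,::-1]; b=load('side0')[0][190:290,330:410,::-1]
cv2.imwrite('pics/z1.png',cv2.resize(a,(780,520),interpolation=cv2.INTER_CUBIC))
cv2.imwrite('pics/z2.png',cv2.resize(b,(480,600),interpolation=cv2.INTER_CUBIC))
E
```

```text
(no output)
```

View pics/z1.png

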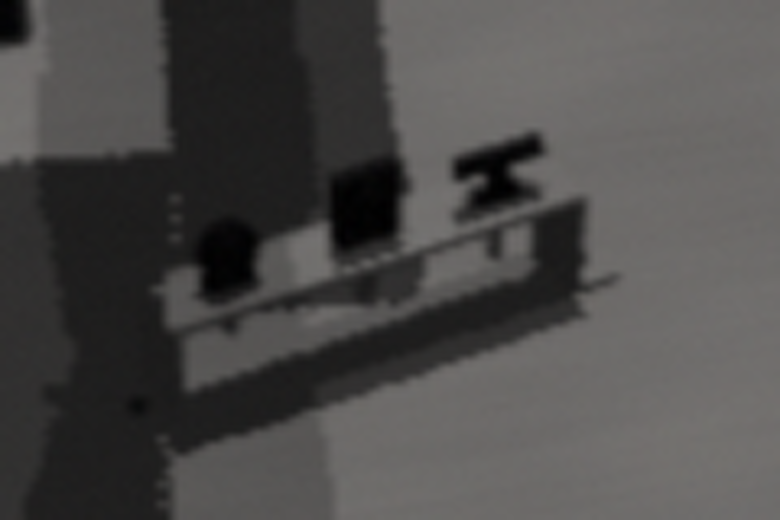

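View pics/z2.png

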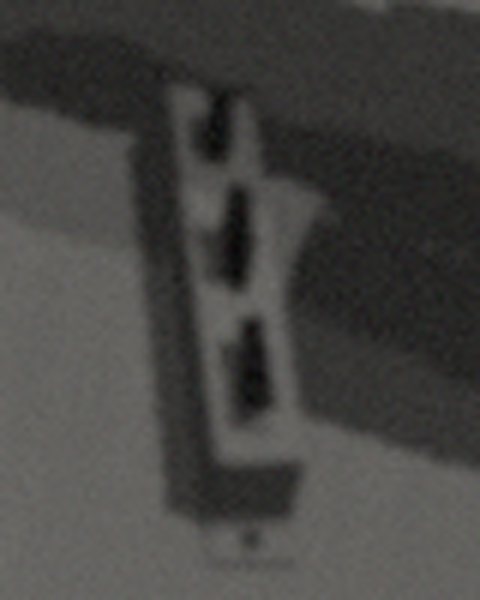

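```bash
python3 - <<'E'
from h import *
np.set_printoptions(precision=4,suppress=True)
s,d,w=[load(n+'0')[1] for n in('scene','side','wrist')]
# scene zoom 6.5, side zoom 6
Z=lambda x,y:(270+x/6.5-.5,130+y/6.5-.5); Y=lambda x,y:(330+x/6-.5,190+y/6-.5)
print('key head',tri((s,*Z(366,206)),(d,*Y(236,238))))
print('round',tri((s,*Z(228,255)),(d,*Y(215,128))))
print('tee',tri((s,*Z(498,172)),(d,*Y(255,365))))
print('keyhole w',onz(w,307,283,.078),'tri',tri((w,307,283),(s,222,190),(d,362,151)))
print(onz(w,257,85,.065))
E
```

```text
key head [0.4995 0.1484 0.0681]
round [0.5152 0.0912 0.0649]
tee [0.4847 0.2049 0.0654]
keyhole w [ 0.561  -0.1174  0.078 ] tri [ 0.5586 -0.1177  0.0721]
[0.5163 0.0899 0.065 ]
```

Request:
carry_out([
  {"x": -0.019, "y": -0.039, "az": -0.066},
  {"x": -0.038, "y": -0.078, "az": -0.13},
  {"x": -0.056, "y": -0.117, "az": -0.196},
  {"x": -0.075, "y": -0.155, "az": -0.262},
  {"x": -0.075, "y": -0.155, "az": -0.262},
  {"x": -0.075, "y": -0.155, "az": -0.262},
], squeeze=40)

```text
schema error: expected keys x, y, z, ax, ay, az, hand
```

```bash
python3 - <<'E'
from h import *
np.set_printoptions(precision=4,suppress=True)
snap('wrist','w1'); s=status.get_state(); print(s['tcp_pos'],s['orientation'],s['wrist_force'])
E
```

```text
[0.5747 0.     0.2307] [-0.0001  1.     -0.     -0.0005] [-0.446   0.6128  0.1096]
```

View pics/w1.png

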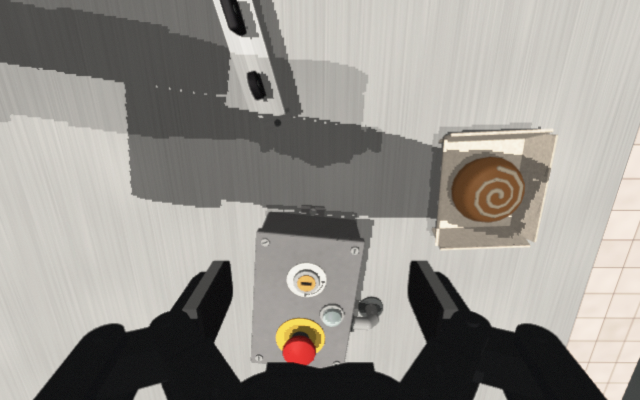

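Request:
carry_out([
  {"x": -0.019, "y": -0.039, "z": 0, "ax": 0, "ay": 0, "az": -0.066, "hand": 1},
  {"x": -0.038, "y": -0.078, "z": 0, "ax": 0, "ay": 0, "az": -0.13, "hand": 1},
  {"x": -0.056, "y": -0.117, "z": 0, "ax": 0, "ay": 0, "az": -0.196, "hand": 1},
  {"x": -0.075, "y": -0.155, "z": 0, "ax": 0, "ay": 0, "az": -0.262, "hand": 1},
  {"x": -0.075, "y": -0.155, "z": 0, "ax": 0, "ay": 0, "az": -0.262, "hand": 1},
  {"x": -0.075, "y": -0.155, "z": 0, "ax": 0, "ay": 0, "az": -0.262, "hand": 1},
], squeeze=40)

```text
clock: 0.7
tcp_pos: [0.4983, 0.1572, 0.231]
orientation: [-0.0, 0.991, 0.133, -0.001]
wrist_force: [0.2, -0.1, -0.4]
finger_gap: 0.0855
```

```bash
python3 - <<'E'
from h import *
np.set_printoptions(precision=4,suppress=True)
snap('wrist','w2'); s=status.get_state(); print(s['tcp_pos'],s['orientation'],s['wrist_force'])
E
```

```text
[0.4993 0.1558 0.2309] [ 0.0001  0.9913  0.1316 -0.0004] [ 0.6495 -1.62   -0.4796]
```

View pics/w2.png

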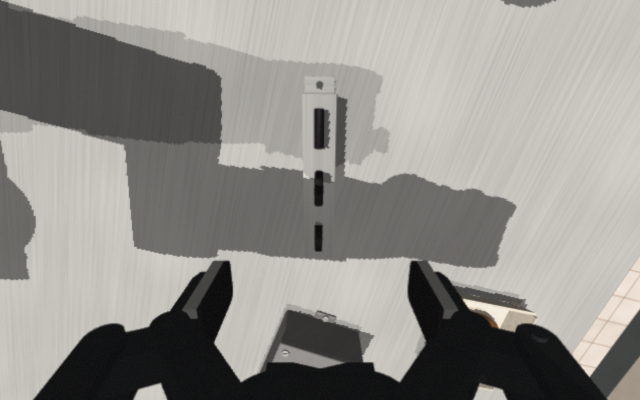

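```bash
python3 - <<'E'
from h import *
np.set_printoptions(precision=4,suppress=True)
im,m=load('w2')
mask=(im.max(2)<45).astype(np.uint8)[95:260,290:350]
n,l,st,c=cv2.connectedComponentsWithStats(mask)
for i in range(1,n):
    if st[i,4]<30: continue
    x,y,w,h,a=st[i]; x+=290;y+=95; print(x,y,w,h,a,(c[i]+[290,95]), onz(m,c[i][0]+290,c[i][1]+95,.067),'top edges',onz(m,x+w/2-.5,y,.084),onz(m,x+w/2-.5,y+h,.084))
cv2.imwrite('pics/z3.png',cv2.resize(im[95:260,280:360,::-1],None,fx=3.6,fy=3.6,interpolation=cv2.INTER_CUBIC))
E
```

```text
315 109 9 39 318 [319.0629 129.2579] [0.4852 0.2048 0.067 ] top edges [0.48  0.224 0.084] [0.4892 0.1901 0.084 ]
315 171 8 35 266 [318.5301 188.3271] [0.5005 0.1467 0.067 ] top edges [0.4946 0.1686 0.084 ] [0.504 0.134 0.084]
315 225 7 26 179 [318.0168 237.4302] [0.5148 0.0922 0.067 ] top edges [0.509  0.1139 0.084 ] [0.5168 0.0851 0.084 ]
```

View pics/z3.png

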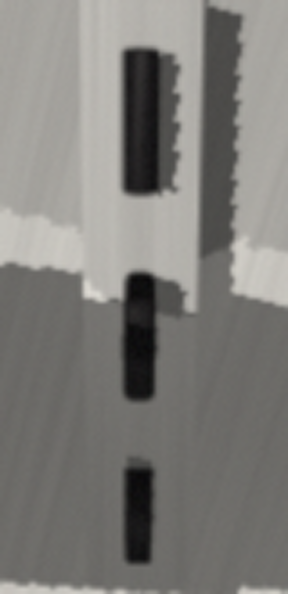

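Request:
carry_out([
  {"x": -0.001, "y": 0.0075, "z": 0.03, "ax": 0, "ay": 0, "az": 0, "hand": 1},
  {"x": -0.001, "y": 0.0075, "z": 0.065, "ax": 0, "ay": 0, "az": 0, "hand": 1},
  {"x": -0.001, "y": 0.0075, "z": 0.1, "ax": 0, "ay": 0, "az": 0, "hand": 1},
  {"x": -0.001, "y": 0.0075, "z": 0.13, "ax": 0, "ay": 0, "az": 0, "hand": 1},
  {"x": -0.001, "y": 0.0075, "z": 0.155, "ax": 0, "ay": 0, "az": 0, "hand": 0.8},
  {"x": -0.001, "y": 0.0075, "z": 0.168, "ax": 0, "ay": 0, "az": 0, "hand": 0.6},
  {"x": -0.001, "y": 0.0075, "z": 0.171, "ax": 0, "ay": 0, "az": 0, "hand": 0.4},
  {"x": -0.001, "y": 0.0075, "z": 0.171, "ax": 0, "ay": 0, "az": 0, "hand": 0.3},
])

```text
clock: 1.42
tcp_pos: [0.5001, 0.1468, 0.0588]
orientation: [0.0, 0.991, 0.13, -0.002]
wrist_force: [-0.5, -0.9, -0.6]
finger_gap: 0.0388
```

```bash
python3 - <<'E'
from h import *
np.set_printoptions(precision=4,suppress=True)
im,m=snap('wrist','w3'); s=status.get_state(); print(s['tcp_pos'],s['orientation'],s['wrist_force'],s['finger_gap'])
E
```

```text
[0.501  0.1472 0.06  ] [ 0.0002  0.9914  0.1306 -0.0004] [-0.2826  0.5604  0.0629] 0.030939815989117797
```

View pics/w3.png

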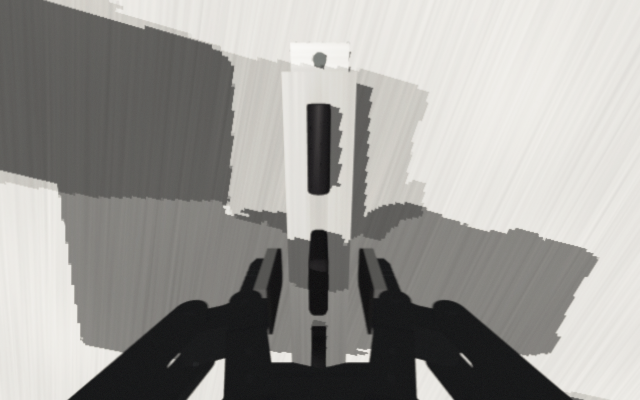

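Request:
carry_out([
  {"x": -0.0005, "y": -0.001, "z": 0.006, "ax": 0, "ay": 0, "az": 0, "hand": 0.3},
  {"x": -0.0005, "y": -0.001, "z": 0.006, "ax": 0, "ay": 0, "az": 0, "hand": 0.15},
  {"x": -0.0005, "y": -0.001, "z": 0.006, "ax": 0, "ay": 0, "az": 0, "hand": 0},
  {"x": -0.0005, "y": -0.001, "z": 0.006, "ax": 0, "ay": 0, "az": 0, "hand": 0},
  {"x": -0.0005, "y": -0.001, "z": 0.006, "ax": 0, "ay": 0, "az": 0, "hand": 0},
  {"x": -0.0005, "y": -0.001, "z": 0.006, "ax": 0, "ay": 0, "az": 0, "hand": 0},
  {"x": -0.0005, "y": -0.001, "z": 0.006, "ax": 0, "ay": 0, "az": 0, "hand": 0},
], squeeze=60)

```text
clock: 2.05
tcp_pos: [0.5003, 0.1478, 0.0547]
orientation: [0.001, 0.991, 0.131, -0.0]
wrist_force: [-3.3, -2.4, 6.7]
finger_gap: 0.0083
```

```bash
python3 - <<'E'
from h import *
np.set_printoptions(precision=4,suppress=True)
s=status.get_state(); print(s['tcp_pos'],s['orientation'],s['wrist_force'],s['ft_torque'],s['finger_gap'])
im,m=snap('wrist','w4'); 
E
```

```text
[0.5003 0.1478 0.0547] [ 0.0006  0.9914  0.1306 -0.0002] [-3.2883 -2.3554  6.6863] [-0.5917  0.5468  0.0133] 0.008331226483159348
```

View pics/w4.png

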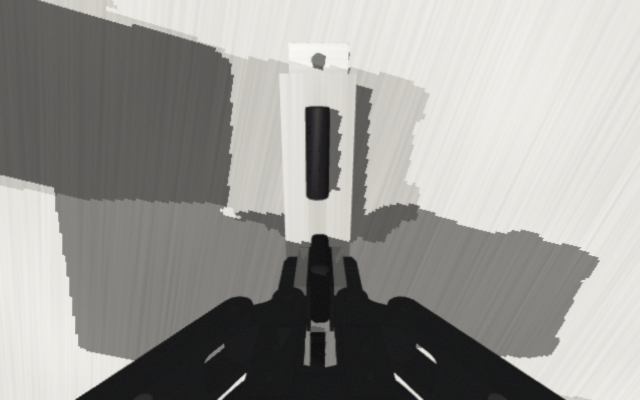

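Request:
carry_out([
  {"x": 0, "y": 0, "z": -0.01, "ax": 0, "ay": 0, "az": 0, "hand": 0},
  {"x": 0, "y": 0, "z": -0.025, "ax": 0, "ay": 0, "az": 0, "hand": 0},
  {"x": 0, "y": 0, "z": -0.045, "ax": 0, "ay": 0, "az": 0, "hand": 0},
  {"x": 0, "y": 0, "z": -0.07, "ax": 0, "ay": 0, "az": 0, "hand": 0},
  {"x": 0, "y": 0, "z": -0.1, "ax": 0, "ay": 0, "az": 0, "hand": 0},
  {"x": 0, "y": 0, "z": -0.125, "ax": 0, "ay": 0, "az": 0, "hand": 0},
  {"x": 0, "y": 0, "z": -0.13, "ax": 0, "ay": 0, "az": 0, "hand": 0},
  {"x": 0, "y": 0, "z": -0.13, "ax": 0, "ay": 0, "az": 0, "hand": 0},
])

```text
clock: 2.77
tcp_pos: [0.5023, 0.1485, 0.1874]
orientation: [0.0, 0.991, 0.131, 0.003]
wrist_force: [0.9, -0.6, -0.3]
finger_gap: 0.0081
```

```bash
python3 - <<'E'
from h import *
np.set_printoptions(precision=4,suppress=True)
s=status.get_state(); print(s['tcp_pos'],s['orientation'],s['wrist_force'],s['ft_torque'],s['finger_gap'])
for n in('wrist','scene','side'): snap(n,n+'5')
a=load('scene5')[0][80:200,240:390,::-1]; b=load('side5')[0][120:270,300:420,::-1]
cv2.imwrite('pics/z5.png',np.hstack([cv2.resize(a,(500,400)),cv2.resize(b,(320,400))]))
E
```

```text
[0.5023 0.1485 0.1874] [0.0003 0.9914 0.1308 0.0027] [ 0.9442 -0.6247 -0.3217] [0.0116 0.0052 0.0431] 0.008085721426177167
```

View pics/wrist5.png

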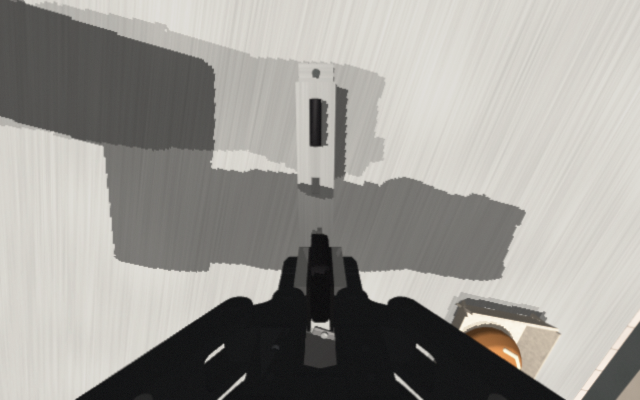

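View pics/z5.png

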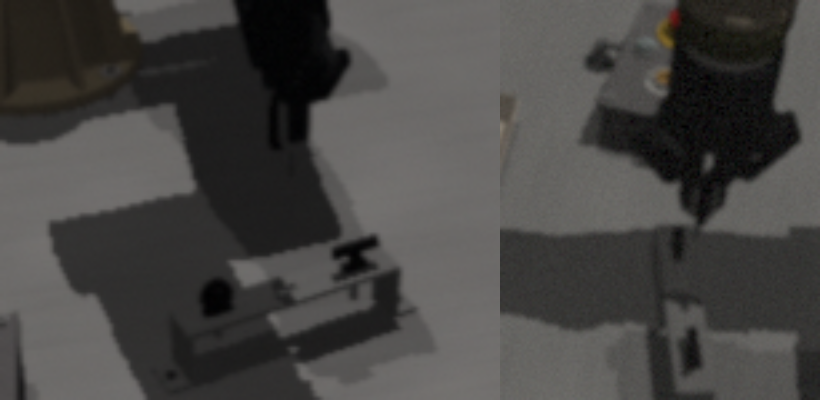

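```bash
python3 - <<'E'
from h import *
np.set_printoptions(precision=4,suppress=True)
im,m=load('wrist0')
cv2.imwrite('pics/z6.png',cv2.resize(im[205:370,245:390,::-1],None,fx=3.6,fy=3.6,interpolation=cv2.INTER_CUBIC))
E
```

```text
(no output)
```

View pics/z6.png

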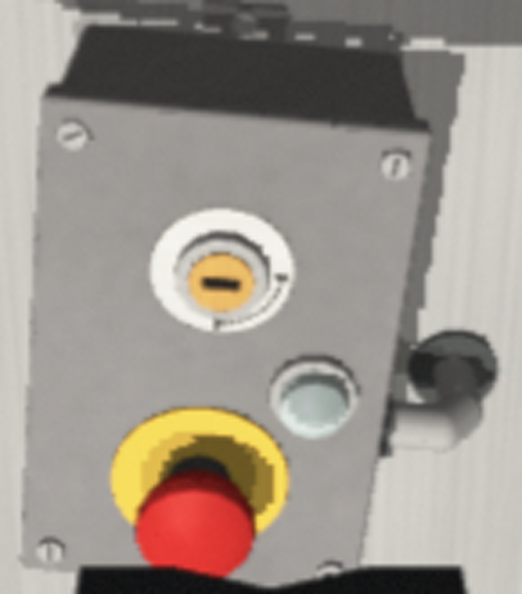

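```bash
python3 - <<'E'
from h import *
np.set_printoptions(precision=4,suppress=True)
im,m=load('wrist0')
P=lambda x,y,z:onz(m,245+x/3.6-.36,205+y/3.6-.36,z)
a,b,c=P(72,134,.07),P(396,164,.07),P(50,551,.07)
print(a,b,c,np.arctan2(*(b-a)[1::-1]),np.arctan2(*(a-c)[1::-1])-np.pi/2,np.linalg.norm(b-a),np.linalg.norm(a-c))
k=P(221,284,.078);print('slot',k, P(202,282,.078),P(240,286,.078))
# yellow mask centroid
sub=im[255:310,285:330].astype(int); mk=((sub[...,0]-sub[...,2])>60); mk[(np.indices(mk.shape)[0]>50)]=0
ys,xs=np.where(mk); print(xs.mean()+285,ys.mean()+255,(xs.min()+xs.max())/2+285,(ys.min()+ys.max())/2+255,len(xs))
print(onz(m,(xs.min()+xs.max())/2+285,(ys.min()+ys.max())/2+255,.078))
# slot dark pixels
dk=(sub.max(2)<70); yy,xx=np.where(dk); s=(abs(xx+285-306)<8)&(abs(yy+255-283.5)<4); print('slot centroid',xx[s].mean()+285,yy[s].mean()+255,s.sum())
E
```

```text
[ 0.5151 -0.0706  0.07  ] [ 0.6135 -0.0806  0.07  ] [ 0.4982 -0.2329  0.07  ] -0.10105276897856767 -0.10357893140656249 0.098876246480599 0.16319011780187875
slot [ 0.5599 -0.1181  0.078 ] [ 0.554  -0.1174  0.078 ] [ 0.5658 -0.1188  0.078 ]
306.0509259259259 283.13425925925924 306.0 283.0 216
[ 0.5599 -0.1174  0.078 ]
slot centroid 306.35714285714283 283.42857142857144 14
```

Request:
carry_out([
  {"x": 0.003, "y": 0.029, "z": 0, "ax": 0, "ay": 0, "az": -0.11, "hand": 0},
  {"x": 0.006, "y": 0.058, "z": 0, "ax": 0, "ay": 0, "az": -0.22, "hand": 0},
  {"x": 0.009, "y": 0.087, "z": 0, "ax": 0, "ay": 0, "az": -0.33, "hand": 0},
  {"x": 0.012, "y": 0.116, "z": 0, "ax": 0, "ay": 0, "az": -0.44, "hand": 0},
  {"x": 0.015, "y": 0.145, "z": 0, "ax": 0, "ay": 0, "az": -0.55, "hand": 0},
  {"x": 0.018, "y": 0.174, "z": 0, "ax": 0, "ay": 0, "az": -0.66, "hand": 0},
  {"x": 0.021, "y": 0.203, "z": 0, "ax": 0, "ay": 0, "az": -0.77, "hand": 0},
  {"x": 0.024, "y": 0.232, "z": 0, "ax": 0, "ay": 0, "az": -0.88, "hand": 0},
  {"x": 0.027, "y": 0.261, "z": 0, "ax": 0, "ay": 0, "az": -0.99, "hand": 0},
  {"x": 0.029, "y": 0.289, "z": 0, "ax": 0, "ay": 0, "az": -1.1, "hand": 0},
  {"x": 0.029, "y": 0.289, "z": 0, "ax": 0, "ay": 0, "az": -1.206, "hand": 0},
  {"x": 0.029, "y": 0.289, "z": 0, "ax": 0, "ay": 0, "az": -1.206, "hand": 0},
])

```text
clock: 3.92
tcp_pos: [0.6018, -0.1251, 0.181]
orientation: [-0.002, 0.743, 0.67, -0.002]
wrist_force: [0.1, 0.9, 0.7]
finger_gap: 0.0084
```

```bash
cat >> h.py <<'E'
from scipy.spatial.transform import Rotation as Ro
def st():
    s=status.get_state(); o=s['orientation']; R=Ro.from_quat([o[1],o[2],o[3],o[0]]).as_matrix()
    print('t',s['clock'],'tcp',s['tcp_pos'],'yaw',np.arctan2(R[1,0],R[0,0]),'zax',R[:,2],'F',s['wrist_force'],'M',s['ft_torque'],'gap',s['finger_gap'],'q6',s['joint_pos'][5])
    return s,R
np.set_printoptions(precision=4,suppress=True)
E
python3 - <<'E'
from h import *
st()
for n in('wrist','scene','side'): snap(n,n+'6')
E
```

```text
t 3.9167 tcp [ 0.6018 -0.1251  0.181 ] yaw 1.4679588042221159 zax [-0.0056  0.0003 -1.    ] F [0.0837 0.8727 0.7061] M [-0.0174  0.0672  0.0571] gap 0.008390375480552013 q6 -0.2317604629505545
```

View pics/wrist6.png

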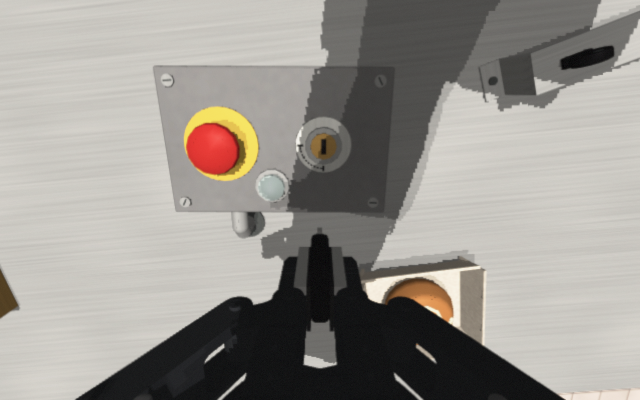

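View pics/scene6.png

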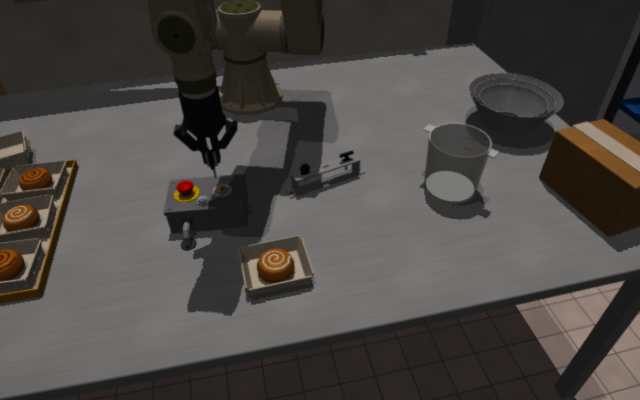

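View pics/side6.png

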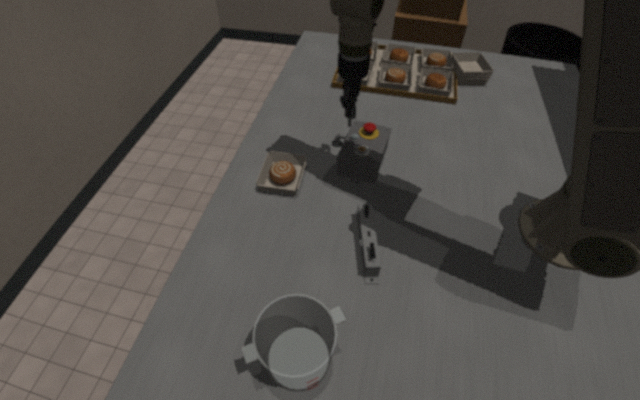

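```bash
python3 - <<'E'
from h import *
a=load('wrist6')[0][115:265,280:370,::-1]; b=load('scene6')[0][140:200,190:240,::-1]; c=load('side6')[0][85:160,320:395,::-1]
f=lambda i,s:cv2.resize(i,None,fx=s,fy=s,interpolation=cv2.INTER_CUBIC)
cv2.imwrite('pics/z7.png',f(a,4)); 
cv2.imwrite('pics/z8.png',cv2.convertScaleAbs(f(b,8),alpha=1.8));cv2.imwrite('pics/z9.png',cv2.convertScaleAbs(f(c,8),alpha=1.8))
im,m=load('wrist6')
k=onz(m,323,146,.078);print(k)
E
```

```text
[ 0.5594 -0.1175  0.078 ]
```

View pics/z7.png

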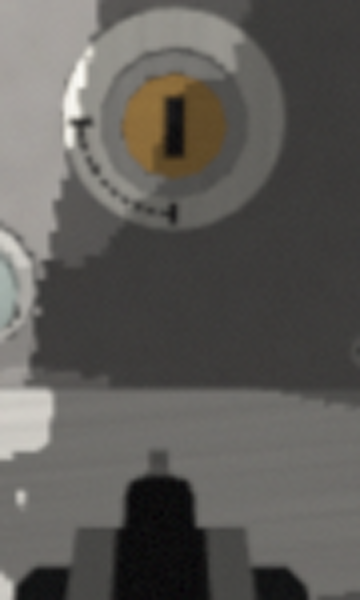

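View pics/z8.png

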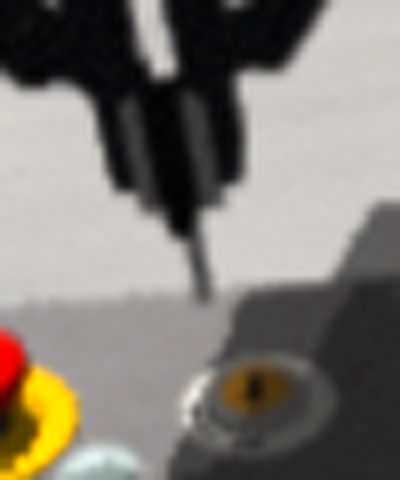

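View pics/z9.png

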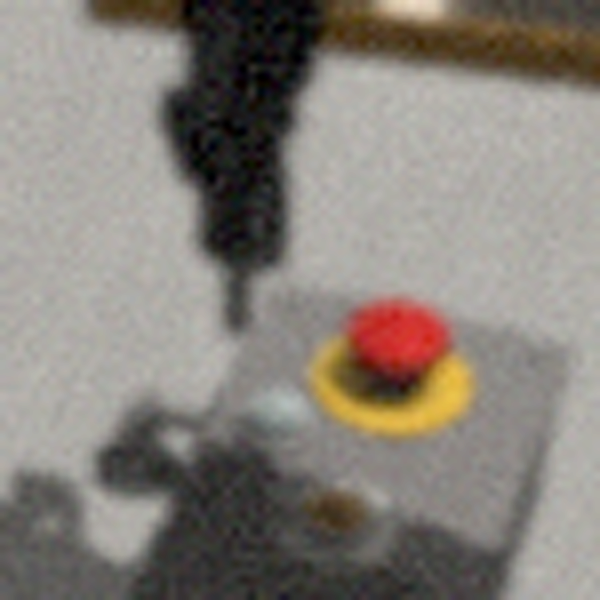

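```bash
python3 - <<'E'
from h import *
s,R=st(); tcp=s['tcp_pos']
w,sc,d=[load(n+'6')[1] for n in('wrist','scene','side')]
T=lambda P:R.T@(P-tcp)
kw=onz(w,280+174.5/4-.4,115+127/4-.4,.078)
ksc=onz(sc,190+257/8-.45,140+390/8-.45,.078); kd=onz(d,320+333/8-.45,85+508/8-.45,.078)
print('key hole',kw,ksc,kd)
t=tri((sc,190+205/8-.45,140+300/8-.45),(d,320+237/8-.45,85+328/8-.45)); print('tip',t,'tool',T(t),'hole tool',T(kw))
# wrist: blade visible edge at z tool ~0.03
for vv in(452,470):
  o,r=ray(w,280+159/4-.4,115+vv/4-.4); 
  for h in(.143,.147,.16): P=o+r*(h-o[2])/r[2]; print(vv,h,T(P))
# head edge line
for uu in(127,193):
  o,r=ray(w,280+uu/4-.4,115+500/4-.4); P=o+r*(.2-o[2])/r[2]; print('head',T(P))
E
```

```text
t 4.0667 tcp [ 0.6016 -0.1228  0.1822] yaw 1.4658414649512173 zax [-0.0046  0.     -1.    ] F [ 0.4106  0.1422 -0.4489] M [0.0456 0.0195 0.1012] gap 0.008195072754405383 q6 -0.22633236992827613
key hole [ 0.5596 -0.1173  0.078 ] [ 0.5588 -0.1168  0.078 ] [ 0.5603 -0.1191  0.078 ]
tip [ 0.6007 -0.1242  0.1466] tool [-0.0014 -0.0006  0.0356] hole tool [ 0.0011 -0.0418  0.1044]
452 0.143 [-0.0018 -0.001   0.0392]
452 0.147 [-0.0018 -0.0028  0.0352]
452 0.16 [-0.0018 -0.0087  0.0223]
470 0.143 [-0.0018  0.0022  0.0392]
470 0.147 [-0.0018  0.0003  0.0352]
470 0.16 [-0.0018 -0.0059  0.0222]
head [-0.0053 -0.0211 -0.0177]
head [ 0.002  -0.0211 -0.0177]
```

Request:
carry_out([
  {"x": 0, "y": -0.012, "z": 0, "ax": -0.002, "ay": 0, "az": 0, "hand": 0},
  {"x": 0, "y": -0.028, "z": 0.01, "ax": -0.004, "ay": 0, "az": 0, "hand": 0},
  {"x": 0.0005, "y": -0.042, "z": 0.025, "ax": -0.004, "ay": 0, "az": 0, "hand": 0},
  {"x": 0.0005, "y": -0.042, "z": 0.04, "ax": -0.004, "ay": 0, "az": 0, "hand": 0},
  {"x": 0.0005, "y": -0.042, "z": 0.05, "ax": -0.004, "ay": 0, "az": 0, "hand": 0},
  {"x": 0.0005, "y": -0.042, "z": 0.05, "ax": -0.004, "ay": 0, "az": 0, "hand": 0},
  {"x": 0.0005, "y": -0.042, "z": 0.05, "ax": -0.004, "ay": 0, "az": 0, "hand": 0},
  {"x": 0.0005, "y": -0.042, "z": 0.05, "ax": -0.004, "ay": 0, "az": 0, "hand": 0},
  {"x": 0.0005, "y": -0.042, "z": 0.05, "ax": -0.004, "ay": 0, "az": 0, "hand": 0},
])

```text
clock: 4.82
tcp_pos: [0.5607, -0.118, 0.1334]
orientation: [0.001, 0.743, 0.669, 0.0]
wrist_force: [-0.3, 0.3, -0.1]
finger_gap: 0.0082
```

```bash
python3 - <<'E'
from h import *
st()
for n in('wrist','scene','side'): snap(n,n+'7')
st()
a=load('wrist7')[0][150:300,270:370,::-1]; b=load('scene7')[0][150:215,190:260,::-1]; c=load('side7')[0][100:165,325:395,::-1]
f=lambda i,s:cv2.resize(i,None,fx=s,fy=s,interpolation=cv2.INTER_CUBIC)
cv2.imwrite('pics/z10.png',f(a,4)); 
cv2.imwrite('pics/z11.png',cv2.convertScaleAbs(f(b,8),alpha=1.8));cv2.imwrite('pics/z12.png',cv2.convertScaleAbs(f(c,8),alpha=1.8))
E
```

```text
t 4.8167 tcp [ 0.5607 -0.118   0.1334] yaw 1.4659125578517733 zax [ 0.0011 -0.001  -1.    ] F [-0.2712  0.3271 -0.0949] M [-0.0078 -0.0056 -0.0659] gap 0.008211600951327521 q6 -0.24235927784571523
t 4.9667 tcp [ 0.5603 -0.1181  0.1331] yaw 1.465765868735187 zax [ 0.0005 -0.0009 -1.    ] F [-0.3197 -0.7367 -0.6961] M [ 0.01   -0.0179 -0.0007] gap 0.008196305858275892 q6 -0.24254019868765347
```

View pics/z10.png

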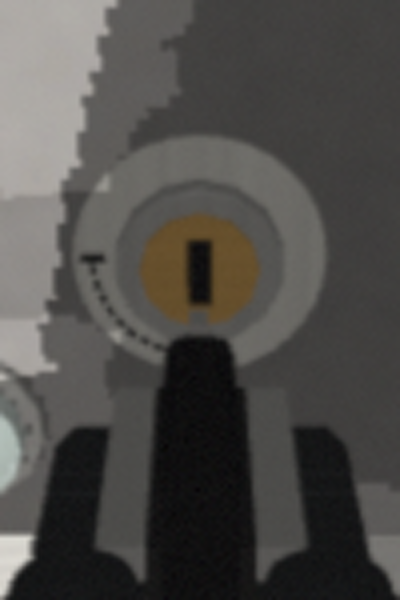

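View pics/z11.png

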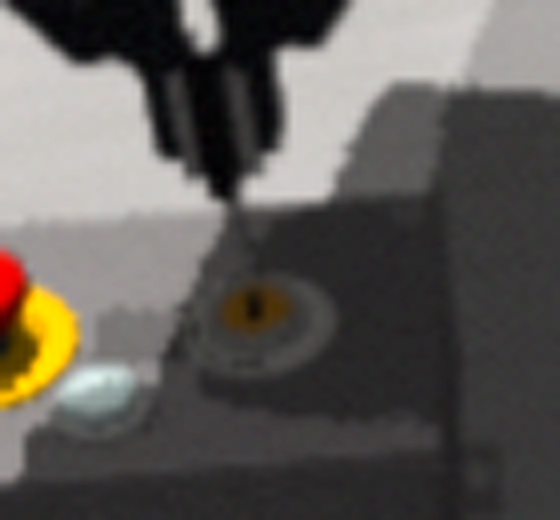

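View pics/z12.png

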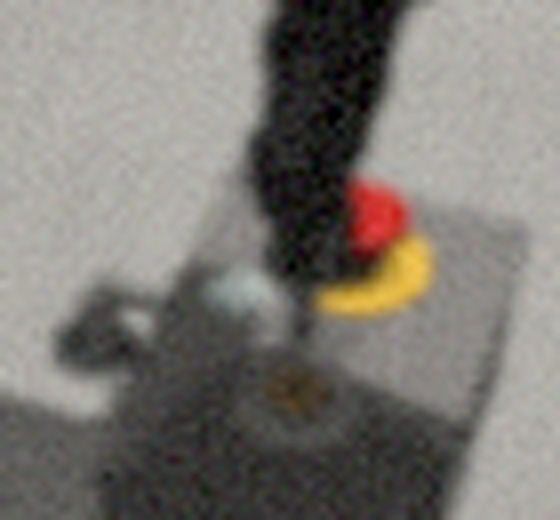

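```bash
python3 - <<'E'
from h import *
s,R=st(); tcp=np.array([.5605,-.118,.1333])
w,sc,d=[load(n+'7')[1] for n in('wrist','scene','side')]
T=lambda P:R.T@(P-tcp)
S=lambda x,y:(190+x/8-.45,150+y/8-.45); D=lambda x,y:(325+x/8-.45,100+y/8-.45); W=lambda x,y:(270+x/4-.4,150+y/4-.4)
t=tri((sc,*S(252,262)),(d,*D(303,340))); print('tip',t,T(t))
k=tri((sc,*S(254,307)),(d,*D(297,390))); print('hole sc/d',k,T(k)); kw=onz(w,*W(200,272),.078); print('hole w',kw,T(kw))
for h in (.09,.0937,.1): 
  o,r=ray(w,*W(199,306)); P=o+r*(h-o[2])/r[2]; print(h,T(P))
E
```

```text
t 4.9667 tcp [ 0.5603 -0.1181  0.1331] yaw 1.465765868735187 zax [ 0.0005 -0.0009 -1.    ] F [-0.3197 -0.7367 -0.6961] M [ 0.01   -0.0179 -0.0007] gap 0.008196305858275892 q6 -0.24254019868765347
tip [ 0.5599 -0.1171  0.0996] [ 0.0009 -0.0007  0.0337]
hole sc/d [ 0.5586 -0.1174  0.079 ] [ 0.0004 -0.002   0.0543]
hole w [ 0.5597 -0.1174  0.078 ] [ 0.0006 -0.0009  0.0553]
0.09 [0.0004 0.0002 0.0433]
0.0937 [ 0.0004 -0.0015  0.0396]
0.1 [ 0.0004 -0.0044  0.0333]
```

Request:
carry_out([
  {"x": 0.0002, "y": -0.0005, "z": 0.005, "ax": 0, "ay": 0, "az": 0, "hand": 0},
  {"x": 0.0002, "y": -0.0005, "z": 0.01, "ax": 0, "ay": 0, "az": 0, "hand": 0},
  {"x": 0.0002, "y": -0.0005, "z": 0.013, "ax": 0, "ay": 0, "az": 0, "hand": 0},
  {"x": 0.0002, "y": -0.0005, "z": 0.013, "ax": 0, "ay": 0, "az": 0, "hand": 0},
])

```text
clock: 5.3
tcp_pos: [0.5591, -0.1176, 0.1189]
orientation: [-0.0, 0.743, 0.669, -0.001]
wrist_force: [0.1, -1.0, -1.0]
finger_gap: 0.0082
```

```bash
python3 - <<'E'
from h import *
st()
a=snap('wrist','wrist8')[0][150:300,270:370,::-1]; b=snap('scene','scene8')[0][150:215,190:260,::-1]
f=lambda i,s:cv2.resize(i,None,fx=s,fy=s,interpolation=cv2.INTER_CUBIC)
cv2.imwrite('pics/z13.png',np.hstack([f(a,3.2),cv2.convertScaleAbs(cv2.resize(b,(480,480)),alpha=2.5)]))
st()
E
```

```text
t 5.3 tcp [ 0.5591 -0.1176  0.1189] yaw 1.4656325597476614 zax [-0.0012 -0.0002 -1.    ] F [ 0.081  -0.9935 -0.953 ] M [-0.0094  0.0421  0.022 ] gap 0.008210478183459026 q6 -0.24239891652925116
t 5.4 tcp [ 0.5595 -0.1178  0.1196] yaw 1.4656586924062158 zax [-0.0003 -0.0006 -1.    ] F [-1.5567  0.0593 -0.0553] M [-0.0189  0.014   0.0163] gap 0.008133169762674084 q6 -0.24240503600976074
```

View pics/z13.png

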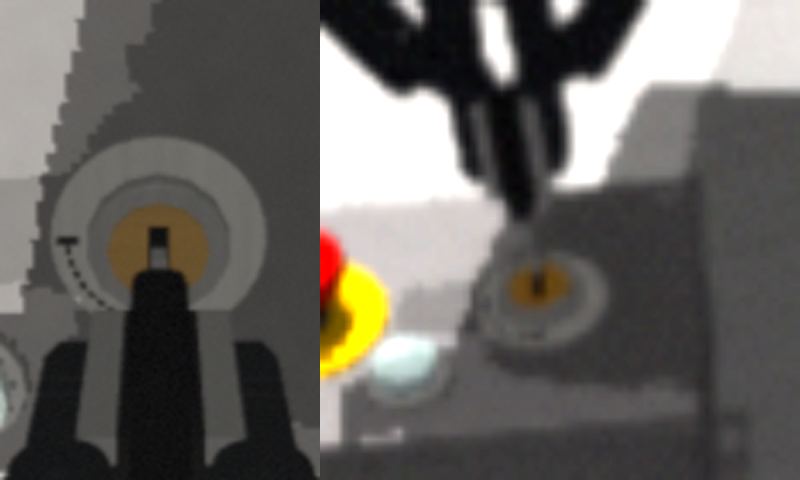

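Request:
carry_out([
  {"x": 0, "y": 0, "z": 0.002, "ax": 0, "ay": 0, "az": 0, "hand": 0},
  {"x": 0, "y": 0, "z": 0.004, "ax": 0, "ay": 0, "az": 0, "hand": 0},
  {"x": 0, "y": 0, "z": 0.006, "ax": 0, "ay": 0, "az": 0, "hand": 0},
  {"x": 0, "y": 0, "z": 0.006, "ax": 0, "ay": 0, "az": 0, "hand": 0},
])

```text
clock: 5.73
tcp_pos: [0.5592, -0.1177, 0.1131]
orientation: [-0.0, 0.743, 0.669, -0.0]
wrist_force: [-0.1, -0.8, -1.1]
finger_gap: 0.0082
```

```bash
python3 - <<'E'
from h import *
st()
a=snap('wrist','wrist9')[0][150:300,270:370,::-1]; b=snap('scene','scene9')[0][150:215,190:260,::-1]
f=lambda i,s:cv2.resize(i,None,fx=s,fy=s,interpolation=cv2.INTER_CUBIC)
cv2.imwrite('pics/z14.png',np.hstack([f(a,3.2),cv2.convertScaleAbs(cv2.resize(b,(480,480)),alpha=2.5)]))
st()
E
```

```text
t 5.7333 tcp [ 0.5592 -0.1177  0.1131] yaw 1.4657002628129048 zax [-0.001  -0.0003 -1.    ] F [-0.0911 -0.8427 -1.0674] M [-0.0033  0.0513 -0.0132] gap 0.008189047927978714 q6 -0.24243026436603796
t 5.8333 tcp [ 0.5594 -0.1177  0.1135] yaw 1.4656624695086868 zax [-0.0005 -0.0004 -1.    ] F [ 0.5544 -0.277  -0.6681] M [-0.0254 -0.0039  0.0119] gap 0.00763636639524569 q6 -0.24236600738723976
```

View pics/z14.png

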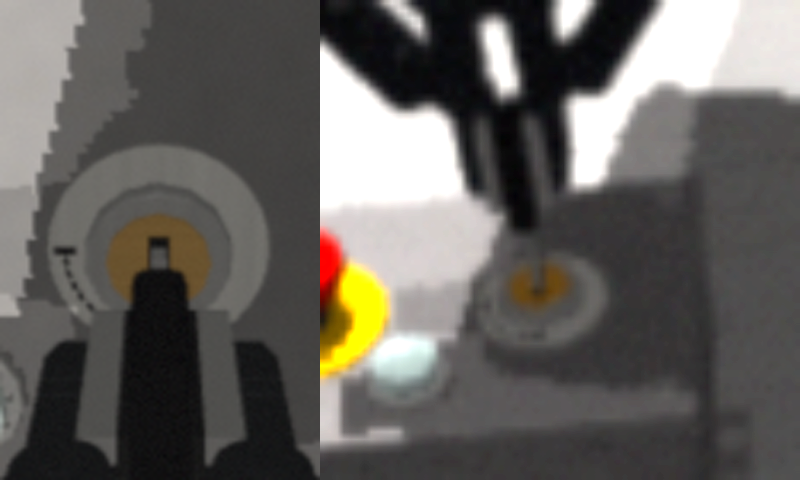

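Request:
carry_out([
  {"x": 0, "y": 0, "z": 0.0015, "ax": 0, "ay": 0, "az": 0, "hand": 0},
  {"x": 0, "y": 0, "z": 0.003, "ax": 0, "ay": 0, "az": 0, "hand": 0},
  {"x": 0, "y": 0, "z": 0.0045, "ax": 0, "ay": 0, "az": 0, "hand": 0},
  {"x": 0, "y": 0, "z": 0.0045, "ax": 0, "ay": 0, "az": 0, "hand": 0},
])

```text
clock: 6.17
tcp_pos: [0.5592, -0.1177, 0.1086]
orientation: [-0.0, 0.743, 0.669, -0.0]
wrist_force: [0.3, 0.3, -1.5]
finger_gap: 0.0082
```

```bash
python3 - <<'E'
from h import *
st()
a=snap('wrist','wrist10')[0][150:300,270:370,::-1]; b=snap('scene','scene10')[0][150:215,190:260,::-1]
f=lambda i,s:cv2.resize(i,None,fx=s,fy=s,interpolation=cv2.INTER_CUBIC)
cv2.imwrite('pics/z15.png',np.hstack([f(a,3.2),cv2.convertScaleAbs(cv2.resize(b,(480,480)),alpha=2.5)]))
st()
E
```

```text
t 6.1667 tcp [ 0.5592 -0.1177  0.1086] yaw 1.4656622989685746 zax [-0.0011 -0.0003 -1.    ] F [ 0.3088  0.3196 -1.5082] M [ 0.0313  0.0065 -0.061 ] gap 0.008226691664869987 q6 -0.2424156577520153
t 6.2667 tcp [ 0.5593 -0.1177  0.1089] yaw 1.4656781263232421 zax [-0.0008 -0.0004 -1.    ] F [0.5966 0.078  0.0337] M [ 0.0001  0.0029 -0.0538] gap 0.008208953607183463 q6 -0.2423962437375041
```

View pics/z15.png

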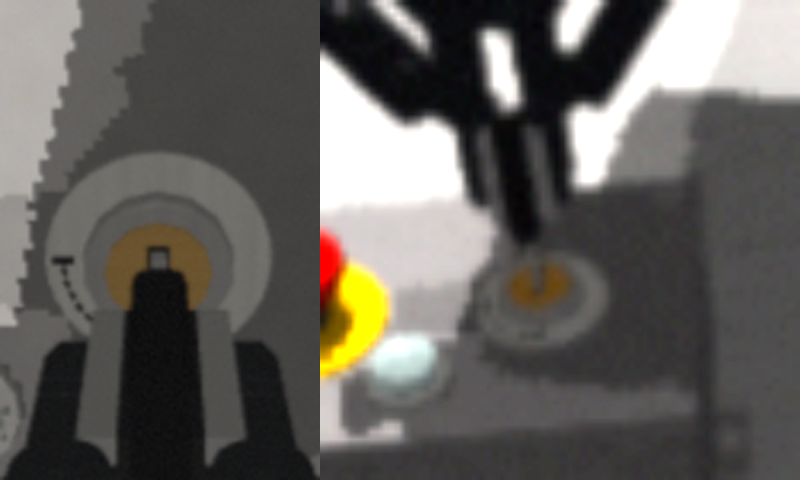

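Request:
carry_out([
  {"x": 0, "y": 0, "z": 0.001, "ax": 0, "ay": 0, "az": 0, "hand": 0},
  {"x": 0, "y": 0, "z": 0.002, "ax": 0, "ay": 0, "az": 0, "hand": 0},
  {"x": 0, "y": 0, "z": 0.003, "ax": 0, "ay": 0, "az": 0, "hand": 0},
])

```text
clock: 6.52
tcp_pos: [0.5596, -0.1178, 0.1064]
orientation: [0.0, 0.743, 0.669, -0.0]
wrist_force: [-1.9, 0.7, 7.7]
finger_gap: 0.0079
```

Request:
carry_out([
  {"x": 0, "y": 0, "z": 0.0005, "ax": 0, "ay": 0, "az": 0, "hand": 0},
  {"x": 0, "y": 0, "z": 0.001, "ax": 0, "ay": 0, "az": 0, "hand": 0},
])

```text
clock: 6.68
tcp_pos: [0.5597, -0.1178, 0.1063]
orientation: [0.001, 0.743, 0.669, -0.0]
wrist_force: [-2.3, 0.3, 8.8]
finger_gap: 0.0078
```

Request:
carry_out([
  {"x": 0, "y": 0, "z": -0.001, "ax": 0, "ay": 0, "az": 0, "hand": 0},
  {"x": 0, "y": 0, "z": -0.002, "ax": 0, "ay": 0, "az": 0, "hand": 0},
  {"x": 0, "y": -0.001, "z": -0.002, "ax": 0, "ay": 0, "az": 0, "hand": 0},
  {"x": 0, "y": -0.001, "z": -0.002, "ax": 0, "ay": 0, "az": 0, "hand": 0},
])

```text
clock: 7.02
tcp_pos: [0.5585, -0.1177, 0.1082]
orientation: [0.0, 0.743, 0.669, -0.0]
wrist_force: [-0.8, 1.2, -0.4]
finger_gap: 0.008
```

Request:
carry_out([
  {"x": 0, "y": 0, "z": 0.001, "ax": 0, "ay": 0, "az": 0, "hand": 0},
  {"x": 0, "y": 0, "z": 0.002, "ax": 0, "ay": 0, "az": 0, "hand": 0},
  {"x": 0, "y": 0, "z": 0.0025, "ax": 0, "ay": 0, "az": 0, "hand": 0},
  {"x": 0, "y": 0, "z": 0.003, "ax": 0, "ay": 0, "az": 0, "hand": 0},
])

```text
clock: 7.35
tcp_pos: [0.5582, -0.1176, 0.1051]
orientation: [0.0, 0.743, 0.669, -0.0]
wrist_force: [-1.6, 0.5, 3.2]
finger_gap: 0.0078
```

Request:
carry_out([
  {"x": 0, "y": 0, "z": 0.0007, "ax": 0, "ay": 0, "az": 0, "hand": 0},
  {"x": 0, "y": 0, "z": 0.0014, "ax": 0, "ay": 0, "az": 0, "hand": 0},
  {"x": 0, "y": 0, "z": 0.002, "ax": 0, "ay": 0, "az": 0, "hand": 0},
])

```text
clock: 7.6
tcp_pos: [0.5582, -0.1176, 0.1032]
orientation: [0.0, 0.743, 0.669, -0.0]
wrist_force: [-1.3, 0.3, 2.9]
finger_gap: 0.0077
```

Request:
carry_out([
  {"x": 0, "y": 0.0005, "z": 0.0005, "ax": 0, "ay": 0, "az": 0, "hand": 0},
  {"x": 0, "y": 0.001, "z": 0.001, "ax": 0, "ay": 0, "az": 0, "hand": 0},
  {"x": 0, "y": 0.001, "z": 0.0015, "ax": 0, "ay": 0, "az": 0, "hand": 0},
  {"x": 0, "y": 0.001, "z": 0.002, "ax": 0, "ay": 0, "az": 0, "hand": 0},
])

```text
clock: 7.93
tcp_pos: [0.5592, -0.1178, 0.1015]
orientation: [0.0, 0.743, 0.669, -0.0]
wrist_force: [-2.1, 0.6, 6.9]
finger_gap: 0.0079
```

Request:
carry_out([
  {"x": 0, "y": 0.0003, "z": 0.0003, "ax": 0, "ay": 0, "az": 0, "hand": 0},
  {"x": 0, "y": 0.0003, "z": 0.0006, "ax": 0, "ay": 0, "az": 0, "hand": 0},
  {"x": 0, "y": 0.0003, "z": 0.001, "ax": 0, "ay": 0, "az": 0, "hand": 0},
])

```text
clock: 8.18
tcp_pos: [0.5595, -0.118, 0.1007]
orientation: [0.001, 0.743, 0.669, -0.0]
wrist_force: [-2.5, -0.2, 1.8]
finger_gap: 0.008
```

Force dropped; the lower pin is giving way. Going on in small steps.

Request:
carry_out([
  {"x": 0, "y": 0, "z": 0.0007, "ax": 0, "ay": 0, "az": 0, "hand": 0},
  {"x": 0, "y": 0, "z": 0.0014, "ax": 0, "ay": 0, "az": 0, "hand": 0},
  {"x": 0, "y": 0, "z": 0.002, "ax": 0, "ay": 0, "az": 0, "hand": 0},
  {"x": 0, "y": 0, "z": 0.0025, "ax": 0, "ay": 0, "az": 0, "hand": 0},
])

```text
clock: 8.52
tcp_pos: [0.5596, -0.118, 0.098]
orientation: [0.001, 0.743, 0.669, -0.0]
wrist_force: [-0.9, -0.3, 2.5]
finger_gap: 0.0077
```

Request:
carry_out([
  {"x": 0, "y": 0, "z": 0.001, "ax": 0, "ay": 0, "az": 0, "hand": 0},
  {"x": 0, "y": 0, "z": 0.002, "ax": 0, "ay": 0, "az": 0, "hand": 0},
  {"x": 0, "y": 0, "z": 0.003, "ax": 0, "ay": 0, "az": 0, "hand": 0},
  {"x": 0, "y": 0, "z": 0.004, "ax": 0, "ay": 0, "az": 0, "hand": 0},
])

```text
clock: 8.85
tcp_pos: [0.56, -0.1182, 0.0942]
orientation: [0.001, 0.743, 0.669, -0.0]
wrist_force: [-0.5, -0.5, 1.8]
finger_gap: 0.0083
```

Request:
carry_out([
  {"x": 0, "y": 0, "z": 0.001, "ax": 0, "ay": 0, "az": 0, "hand": 0},
  {"x": 0, "y": 0, "z": 0.002, "ax": 0, "ay": 0, "az": 0, "hand": 0},
  {"x": 0, "y": 0, "z": 0.003, "ax": 0, "ay": 0, "az": 0, "hand": 0},
  {"x": 0, "y": 0, "z": 0.004, "ax": 0, "ay": 0, "az": 0, "hand": 0},
])

```text
clock: 9.18
tcp_pos: [0.56, -0.1181, 0.0899]
orientation: [0.001, 0.743, 0.669, -0.0]
wrist_force: [-1.3, -0.5, 0.7]
finger_gap: 0.0077
```

Request:
carry_out([
  {"x": 0, "y": 0, "z": 0.0007, "ax": 0, "ay": 0, "az": 0, "hand": 0},
  {"x": 0, "y": 0, "z": 0.0014, "ax": 0, "ay": 0, "az": 0, "hand": 0},
  {"x": 0, "y": 0, "z": 0.0014, "ax": 0, "ay": 0, "az": 0, "hand": 0},
])

```text
clock: 9.43
tcp_pos: [0.56, -0.118, 0.0885]
orientation: [0.001, 0.743, 0.669, -0.0]
wrist_force: [-0.7, 0.8, 1.7]
finger_gap: 0.0079
```

Request:
carry_out([
  {"x": 0, "y": 0, "z": 0.0005, "ax": 0, "ay": 0, "az": 0, "hand": 0},
  {"x": 0, "y": 0, "z": 0.001, "ax": 0, "ay": 0, "az": 0, "hand": 0},
  {"x": 0, "y": 0, "z": 0.0015, "ax": 0, "ay": 0, "az": 0, "hand": 0},
])

```text
clock: 9.68
tcp_pos: [0.5601, -0.1181, 0.0882]
orientation: [0.001, 0.743, 0.669, 0.0]
wrist_force: [-4.8, 0.5, 12.5]
finger_gap: 0.0079
```

```bash
python3 - <<'E'
from h import *
st()
a=snap('wrist','wrist11')[0][150:300,270:370,::-1]; b=snap('scene','scene11')[0][150:215,190:260,::-1]
f=lambda i,s:cv2.resize(i,None,fx=s,fy=s,interpolation=cv2.INTER_CUBIC)
cv2.imwrite('pics/z16.png',np.hstack([f(a,3.2),cv2.convertScaleAbs(cv2.resize(b,(480,480)),alpha=2.5)]))
st()
E
```

```text
t 9.6833 tcp [ 0.5601 -0.1181  0.0882] yaw 1.4657328237472855 zax [ 0.0018 -0.0018 -1.    ] F [-4.7609  0.4706 12.5311] M [0.1875 1.0381 0.0512] gap 0.00789056626803019 q6 -0.24232948579614194
t 9.7833 tcp [ 0.5601 -0.1181  0.0883] yaw 1.4657330552494128 zax [ 0.0019 -0.0018 -1.    ] F [-3.3905  1.1341 10.7017] M [ 0.2072  0.822  -0.0075] gap 0.008008688229603985 q6 -0.2423499478361426
```

View pics/z16.png

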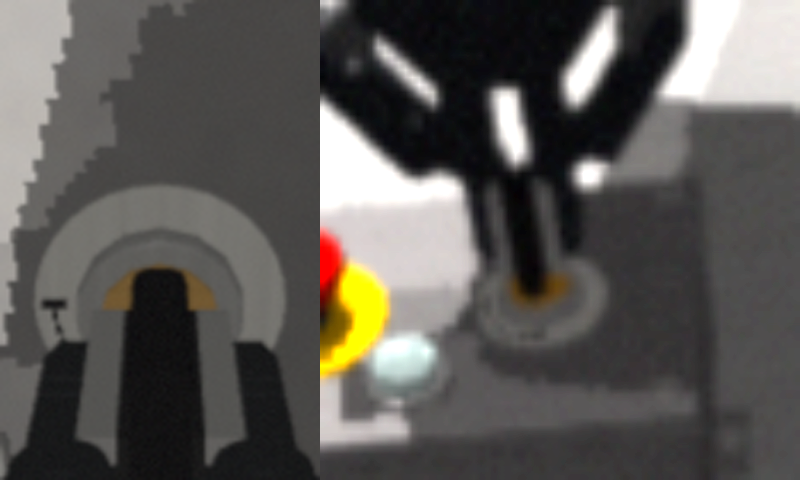

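Request:
carry_out([
  {"x": 0, "y": 0, "z": 0.0008, "ax": 0, "ay": 0, "az": 0, "hand": 0},
  {"x": 0, "y": 0, "z": 0.0008, "ax": 0, "ay": 0, "az": 0, "hand": 0},
  {"x": 0, "y": 0, "z": 0.0008, "ax": 0, "ay": 0, "az": 0.06, "hand": 0},
  {"x": 0, "y": 0, "z": 0.0008, "ax": 0, "ay": 0, "az": 0.12, "hand": 0},
  {"x": 0, "y": 0, "z": 0.0008, "ax": 0, "ay": 0, "az": 0.18, "hand": 0},
  {"x": 0, "y": 0, "z": 0.0008, "ax": 0, "ay": 0, "az": 0.24, "hand": 0},
  {"x": 0, "y": 0, "z": 0.0008, "ax": 0, "ay": 0, "az": 0.3, "hand": 0},
], squeeze=90)

```text
clock: 10.37
tcp_pos: [0.5603, -0.1181, 0.0885]
orientation: [0.002, 0.836, 0.549, 0.001]
wrist_force: [-2.7, 0.7, 7.8]
finger_gap: 0.0077
```

```bash
python3 - <<'E'
from h import *
st()
E
```

```text
t 10.3667 tcp [ 0.5603 -0.1181  0.0885] yaw 1.1630347353097998 zax [ 0.0026 -0.0022 -1.    ] F [-2.6704  0.6587  7.7988] M [0.1113 0.6642 0.0854] gap 0.007718975904697508 q6 0.06043905335717419
```

Request:
carry_out([
  {"x": 0, "y": 0, "z": 0.0007, "ax": 0, "ay": 0, "az": 0.1, "hand": 0},
  {"x": 0, "y": 0, "z": 0.0007, "ax": 0, "ay": 0, "az": 0.2, "hand": 0},
  {"x": 0, "y": 0, "z": 0.0007, "ax": 0, "ay": 0, "az": 0.3, "hand": 0},
  {"x": 0, "y": 0, "z": 0.0007, "ax": 0, "ay": 0, "az": 0.4, "hand": 0},
  {"x": 0, "y": 0, "z": 0.0007, "ax": 0, "ay": 0, "az": 0.5, "hand": 0},
  {"x": 0, "y": 0, "z": 0.0007, "ax": 0, "ay": 0, "az": 0.6, "hand": 0},
  {"x": 0, "y": 0, "z": 0.0007, "ax": 0, "ay": 0, "az": 0.7, "hand": 0},
])

```text
clock: 10.95
tcp_pos: [0.56, -0.1187, 0.0885]
orientation: [0.002, 0.974, 0.227, 0.001]
wrist_force: [-3.6, -0.7, 7.9]
finger_gap: 0.008
```

```bash
python3 - <<'E'
from h import *
st()
E
```

```text
t 10.95 tcp [ 0.56   -0.1187  0.0885] yaw 0.4580059260677865 zax [ 0.0024 -0.0037 -1.    ] F [-3.6077 -0.7457  7.9037] M [-0.372   0.8918  0.1484] gap 0.00802941299991048 q6 0.7651459083951384
```

Request:
carry_out([
  {"x": 0, "y": 0, "z": 0.0007, "ax": 0, "ay": 0, "az": 0.1, "hand": 0},
  {"x": 0, "y": 0, "z": 0.0007, "ax": 0, "ay": 0, "az": 0.2, "hand": 0},
  {"x": 0, "y": 0, "z": 0.0007, "ax": 0, "ay": 0, "az": 0.3, "hand": 0},
  {"x": 0, "y": 0, "z": 0.0007, "ax": 0, "ay": 0, "az": 0.4, "hand": 0},
  {"x": 0, "y": 0, "z": 0.0007, "ax": 0, "ay": 0, "az": 0.5, "hand": 0},
  {"x": 0, "y": 0, "z": 0.0007, "ax": 0, "ay": 0, "az": 0.6, "hand": 0},
  {"x": 0, "y": 0, "z": 0.0007, "ax": 0, "ay": 0, "az": 0.6, "hand": 0},
])

```text
clock: 11.53
tcp_pos: [0.5595, -0.119, 0.0886]
orientation: [0.002, 0.997, -0.073, 0.001]
wrist_force: [-4.3, -0.5, 8.3]
finger_gap: 0.0075
```

```bash
python3 - <<'E'
from h import *
st()
E
```

```text
t 11.5333 tcp [ 0.5595 -0.119   0.0886] yaw -0.14628303957202785 zax [ 0.0017 -0.0048 -1.    ] F [-4.3054 -0.5451  8.3142] M [-0.2088  0.9874  0.0664] gap 0.007520849226124151 q6 1.3691826973531451
```

Request:
carry_out([
  {"x": 0, "y": 0, "z": 0.0008, "ax": 0, "ay": 0, "az": 0.04, "hand": 0},
  {"x": 0, "y": 0, "z": 0.0008, "ax": 0, "ay": 0, "az": 0.08, "hand": 0},
  {"x": 0, "y": 0, "z": 0.0008, "ax": 0, "ay": 0, "az": 0.08, "hand": 0},
])

```text
clock: 11.78
tcp_pos: [0.5593, -0.1191, 0.0886]
orientation: [0.002, 0.994, -0.114, 0.001]
wrist_force: [-2.5, -1.2, 7.9]
finger_gap: 0.0075
```

```bash
python3 - <<'E'
from h import *
st()
E
```

```text
t 11.7833 tcp [ 0.5593 -0.1191  0.0886] yaw -0.22776822588668627 zax [ 0.0019 -0.0052 -1.    ] F [-2.5451 -1.1614  7.8576] M [0.0398 0.6958 0.0997] gap 0.007526222370401842 q6 1.450643519049253
```

Request:
carry_out([
  {"x": 0, "y": 0, "z": 0.0008, "ax": 0, "ay": 0, "az": 0.03, "hand": 0},
  {"x": 0, "y": 0, "z": 0.0008, "ax": 0, "ay": 0, "az": 0.06, "hand": 0},
  {"x": 0, "y": 0, "z": 0.0008, "ax": 0, "ay": 0, "az": 0.06, "hand": 0},
])

```text
clock: 12.03
tcp_pos: [0.5593, -0.1191, 0.0886]
orientation: [0.003, 0.99, -0.144, 0.001]
wrist_force: [-2.3, 0.4, 7.7]
finger_gap: 0.0075
```

```bash
python3 - <<'E'
from h import *
st()
E
```

```text
t 12.0333 tcp [ 0.5593 -0.1191  0.0886] yaw -0.2886841575618126 zax [ 0.0022 -0.0056 -1.    ] F [-2.2733  0.4076  7.7161] M [0.0788 0.7178 0.1788] gap 0.007484790873047091 q6 1.5116293101783793
```

Request:
carry_out([
  {"x": 0, "y": 0, "z": 0.0008, "ax": 0, "ay": 0, "az": 0.03, "hand": 0},
  {"x": 0, "y": 0, "z": 0.0008, "ax": 0, "ay": 0, "az": 0.05, "hand": 0},
  {"x": 0, "y": 0, "z": 0.0008, "ax": 0, "ay": 0, "az": 0.05, "hand": 0},
])

```text
clock: 12.28
tcp_pos: [0.5592, -0.1191, 0.0886]
orientation: [0.003, 0.986, -0.169, 0.002]
wrist_force: [-3.3, 1.2, 7.4]
finger_gap: 0.0075
```

```bash
python3 - <<'E'
from h import *
st()
a=snap('wrist','wrist12')[0]; 
st();b=snap('scene','scene12')[0][150:215,190:260,::-1]
st();c=snap('side','side12')[0][100:165,325:395,::-1];st()
cv2.imwrite('pics/z17.png',np.hstack([cv2.convertScaleAbs(cv2.resize(x,(400,400)),alpha=2.2) for x in(b,c)]))
E
```

```text
t 12.2833 tcp [ 0.5592 -0.1191  0.0886] yaw -0.33897780726742677 zax [ 0.0025 -0.006  -1.    ] F [-3.3024  1.25    7.4268] M [0.0933 0.6769 0.2594] gap 0.007541061555736472 q6 1.5620658278492863
t 12.3333 tcp [ 0.5592 -0.1191  0.0886] yaw -0.33831025113824664 zax [ 0.0025 -0.006  -1.    ] F [-1.5331  0.108   7.4571] M [0.1246 0.6339 0.1919] gap 0.007488487147135471 q6 1.5613887084546976
t 12.3833 tcp [ 0.5592 -0.1191  0.0885] yaw -0.3381567145869093 zax [ 0.0025 -0.0059 -1.    ] F [-2.88    0.2576  8.0612] M [0.0974 0.6719 0.2088] gap 0.0074659884134964 q6 1.5612595679601193
t 12.4333 tcp [ 0.5592 -0.1191  0.0886] yaw -0.33811848264001076 zax [ 0.0025 -0.0059 -1.    ] F [-2.9992  0.6193  8.1191] M [0.1328 0.6759 0.2346] gap 0.007501382276788065 q6 1.5612143694765406
```

View pics/wrist12.png

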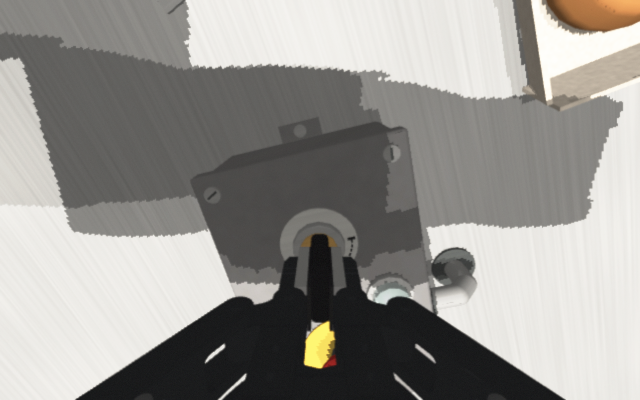

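View pics/z17.png

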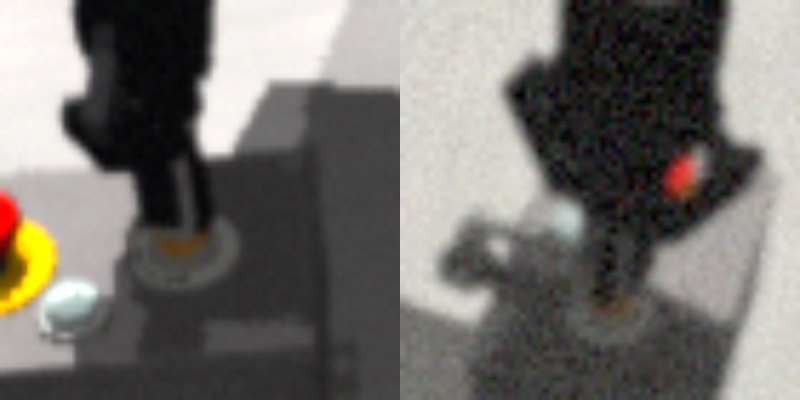

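Request:
carry_out([
  {"x": 0, "y": 0, "z": 0.0008, "ax": 0, "ay": 0, "az": 0.02, "hand": 0},
  {"x": 0, "y": 0, "z": 0.0008, "ax": 0, "ay": 0, "az": 0.02, "hand": 0},
  {"x": 0, "y": 0, "z": 0.0008, "ax": 0, "ay": 0, "az": 0.02, "hand": 0},
  {"x": 0, "y": 0, "z": 0.0008, "ax": 0, "ay": 0, "az": 0.02, "hand": 0},
  {"x": 0, "y": 0, "z": 0.0008, "ax": 0, "ay": 0, "az": 0.02, "hand": 0},
  {"x": 0, "y": 0, "z": 0.0008, "ax": 0, "ay": 0, "az": 0.02, "hand": 0},
  {"x": 0, "y": 0, "z": 0.0008, "ax": 0, "ay": 0, "az": 0.02, "hand": 0},
  {"x": 0, "y": 0, "z": 0.0008, "ax": 0, "ay": 0, "az": 0.02, "hand": 0},
  {"x": 0, "y": 0, "z": 0.0008, "ax": 0, "ay": 0, "az": 0.02, "hand": 0},
  {"x": 0, "y": 0, "z": 0.0008, "ax": 0, "ay": 0, "az": 0.02, "hand": 0},
  {"x": 0, "y": 0, "z": 0.0008, "ax": 0, "ay": 0, "az": 0.02, "hand": 0},
  {"x": 0, "y": 0, "z": 0.0008, "ax": 0, "ay": 0, "az": 0.02, "hand": 0},
])

```text
clock: 13.43
tcp_pos: [0.5592, -0.1191, 0.0885]
orientation: [0.003, 0.984, -0.178, 0.002]
wrist_force: [-3.2, 1.0, 7.1]
finger_gap: 0.0078
```

```bash
python3 - <<'E'
from h import *
st()
im,m=snap('wrist','wrist13')
cv2.imwrite('pics/z18.png',cv2.resize(im[190:340,250:390,::-1],None,fx=4,fy=4,interpolation=cv2.INTER_CUBIC))
E
```

```text
t 13.4333 tcp [ 0.5592 -0.1191  0.0885] yaw -0.3575210970077685 zax [ 0.0029 -0.0064 -1.    ] F [-3.2419  0.9778  7.1078] M [0.0868 0.6926 0.2921] gap 0.007812942712335885 q6 1.5806930417577478
```

View pics/z18.png

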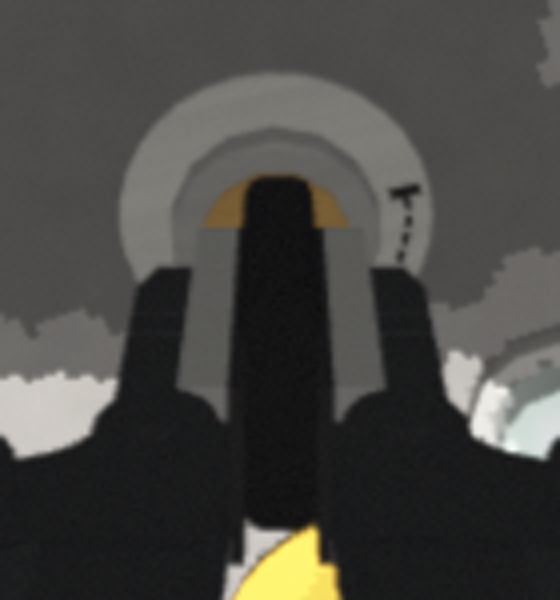

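```bash
python3 - <<'E'
from h import *
print(env.hand_in()); st()
E
```

```text
the job is handed in; nothing more can be done
None
the job is handed in; nothing more can be done
```

The hatch key came out of the middle slot of the rest and went fully home in the key switch. I turned it clockwise to its stop and handed the job in with it still gripped and held there. No verdict was reported.

- **Pins:** the upper pin stalled the key at about 9 N. I eased back 2 mm, shifted 1 mm along the keyway away from the pin, and it passed below the 9 N it had stalled at. The lower pin gave way at about 7 N. These are wrist readings, well under the 25 N limit.
- **Fully home:** the shoulder met the bezel 18.2 mm below the stall at the upper pin (17 mm expected), with about 12 N on contact. I then kept about 7–8 N of downward push on it.
- **Turned to the stop:** the tool turned about 1.82 rad, past the quarter turn plus play. The turning moment reached about 0.29 N m, well above the 0.07 N m spring, so I take it to be against the stop. I held it there for over 1 s before handing in. The plug angle itself could not be read directly.
- **Last pictures:** in the last wrist picture the key head sits square between the fingers and the tool is within 0.01 rad of vertical. In the mid-task scene and side pictures the other two keys, the roll tray and the tub looked unmoved. I did not measure them again at the end.

Two checks disagreed. The triangulated tip height before insertion came out 4–6 mm higher than the grasp geometry gave, and the keyhole position differed by 1–2 mm between cameras. I used the grasp geometry and the wrist camera, and contact later matched both. The clock stood at about 13.5 s when I handed in.

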